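# Close the receipt box and tuck its cover under the lip

## Task

Close the receipt box on the counter with the fingertips: push its standing cover over until it lies flat, then, keeping it pressed down, push it along by its ridge until its free edge is tucked well beneath the steel lip at the other end of the box and the cover stays shut when you let go. Only push and press: do not grip or lift the cover, and leave the other things on the counter where they stand.

Things in the scene. Friction and masses are not known exactly. Their poses are not given: they have to be found in the camera images.
- receipt_box: cream open-topped box, 180 mm long (its x), 130 mm wide (its y), walls 57 mm high, with a paper stack inside; it does not move. Origin at the centre of its underside, z up; its x points from the cover's hinge (x = -90 mm) to the steel lip (at x = +58 to +90 mm)
- hinge (a point): point on the hinge axis of the cover, mid-width, 60 mm above the counter; same axes as the box (hinge axis along y). The cover's parts turn about this axis
- leaf (a joint): angle of the hinged cover in rad: 0 lies flat over the box, 1.57 stands upright, larger leans away from the lip (stop 1.75). A spring lifts it: it stays anywhere between about 0.9 and 1.75 when let go, and springs up from flat unless it is tucked (then it rises to about 0.9); under 3 N at mid-length presses it flat
- cover (a joint): how far the plywood cover has been pushed along its slotted leaf, away from the hinge, in m: 0 drawn back, 0.030 fully out. Friction about 1.5 N, no spring; it stays where it is left; at the start 0 to 0.003. At 0 the flat cover's free edge stops 6 mm short of the lip's turned-up rear edge; at 0.030 it lies 14 mm beneath the flat part of the lip. Pushed out before it is flat, it would land on top of the lip
- ridge (a point): foot of the ridge's hinge-side face, mid-width, on the cover's outer face (the upper one when it lies flat), 82 mm from the hinge axis plus the cover value; point x points along the cover from hinge to free edge, z out of its outer face. The ridge is a straight bar across the cover, 70 mm long, 6 mm thick, 8 mm high. The cover is 108 mm wide and 4 mm thick, its outer face 4 mm above the hinge axis when flat; no obstacle between the hinge and the ridge
- cover_edge (a point): middle of the cover's free edge, 132 mm from the hinge axis plus the cover value, at half its thickness; same axes as ridge
- lip (a point): rear edge, mid-width, of the flat underside of the fixed steel lip, 68 mm above the counter and 148 mm from the hinge axis along the box's x; box axes. The lip runs 32 mm further along +x, over the box's full width, 3 mm thick. From here a flare turned up by 35 degrees reaches back 10 mm towards the hinge as a lead-in; its top is 80 mm above the counter
- underside: lining of the cover's inner face (the lower one when flat), 112 x 96 mm; only to be left untouched. Origin on the hinge axis when cover is 0
- stamp: a wooden rubber stamp standing upright beside the box, 40 mm across, 72 mm high; origin at the centre of its underside. To be left alone
- padlock: a brass padlock standing beside the box, 40 x 20 mm, 63 mm high; origin at the centre of its underside. To be left alone
- glue: a white glue bottle, 38 mm across, 95 mm high; origin at the centre of its underside. To be left alone
- stapler: a stapler, 120 x 34 mm, 48 mm high; origin at the centre of its underside. To be left alone
- pen_pot: a steel pot of pens, 74 mm across, 140 mm high with its pens; origin at the centre of its underside. To be left alone
- tape_roll: a roll of clear tape lying flat, 80 mm across, 24 mm high; origin at the centre of its underside. To be left alone
- calculator: a desk calculator lying flat, 150 x 100 mm, 22 mm high; origin at the centre of its underside. To be left alone
Things that resemble listed ones, but are neither listed nor needed, are in the scene too. What is shaped like the receipt_box but orange is not meant.

How it is judged:
By the outcome, as a careful person would: the job done as asked, in the order asked, and still so for the second after the job is handed in, with the robot touching nothing.
It also fails if it takes over 38 s, if anything falls off the work surface, if the arm or the gripper's body presses on something with over 40 N, if the wrist force passes 120 N, or if a joint passes its speed limit or range.

## Robot

A 6-joint arm with a two-finger parallel gripper is mounted at the origin on the work surface. World frame = base frame: x ahead of the robot, y to its left, z up, the work surface at z = 0. Lengths are in m, angles in rad, forces in N, time in s.
With the tool pointing down it reaches from about 0.3 to 0.875 m from the base axis. Payload 6.4 kg.
Tool frame: the origin (TCP) lies midway between the tips of the shut fingers; the grasp point (between the pads) lies ctrl.grip_depth behind it (ctrl.grip_depth is the distance from the TCP to the grasp point, in m); x points along the fingers, y is the direction in which the jaws open and shut, and the axes are right-handed (so a half turn about x gives the same grasp; the last joint's range is limited). The gripper opens to 85 mm and grips with 20 to 120 N. Pads are 22 mm wide; open, the fingers measure 114 mm over their backs; the gripper's body (76 mm by 85 mm) begins 54 mm behind the grasp point. The pads swing forward as they close: fully open they stand 13 mm farther back than shut.
Start: joints at [-1.369, 0.181, 1.607, -0, 1.354, -0.206], TCP at [0.228, -0.528, 0.231] pointing down, gripper open.
Joint ranges: [-2.99, 2.99], [-0.89, 2.07], [0.3, 2.58], [-1.14, 4.28], [0, 2.63], [-3.12, 3.12]. Speed limits (rad/s): [2.57, 2.57, 3.01, 3.14, 3.14, 3.14].

## Interface

Orientations are given as a unit quaternion [w, x, y, z].
In Python, from bench import ctrl gives the robot as it stands.
- The arm moves only by the shell command python3 -m creep 'ROWS'. ROWS is text: rows parted by semicolons, each of 7 numbers parted by spaces: the opening, from 0 (shut) to 1 (fully open), then the shift along the tool's x, y, z in cm, then the turn, a rotation vector about the tool's x, y, z in rad. In form: claw x y z ax ay az; .... A call has 1 to 10 rows; each row shifts and turns the pose as measured when the row begins, along the tool's axes as they then stand; what a row does not reach is not made up. A row lasts 1/8 s, in which the tool goes at most 62.5 mm and 10.7 degrees, less where a joint would pass 70% of its speed; a pose out of reach is approached as far as the arm can. A call with a gripper value outside its range is refused whole. The fingers move at their own pace and stop on an object; the grip force is fixed at half the most. Time passes only in rows, so rows that do not move let the fingers close. It gives the time, the measured TCP pose, the force and the opening at its end, in the units of the state.
- ctrl.get_obs(): the state, without advancing time (a new reading comes with each control period).
- ctrl.camera(name): name is "scene" or "side" or "wrist"; returns (picture, depth): 420x560x3 uint8, blue, green, red; 420x560 float32, m along the optical axis (not along the pixel's ray), 0 where there is no reading.
- ctrl.calibration(name): a dict with "mtx" (3x3 intrinsics, pixels), "distortion" ([k1, k2, p1, p2, k3] as OpenCV has them; the pictures are not rectified), "R" (3x3) and "t" (3): a world point X has camera coordinates R X + t; the wrist camera has in their place "tool_from_camera" (4x4, takes a point from camera to tool coordinates, whose origin is the TCP and whose axes are the tool frame's). Camera axes: x right, y down, z forward; pixel columns grow to the right and rows downward; lengths in m; the calibration is good to about 2 mm. A picture is of the moment at which its call begins: read the wrist's pose just before it. calibration takes no time and is no camera call.
- ctrl.hand_in(): hands the job in, once; it reports no verdict.
Trained networks look in the newest picture that a camera, given by its name, has taken for a name from the list of things; names that differ only in an ending like _2 or _b are one class to them, and where a whole thing is asked for, a point or a joint stands for the part that bears it (a point fixed in the world has none). Each returns a list of dicts, best first, with "confidence" (0 to 1); they miss things now and then, are a little off and sometimes report something else, mostly with a low value. They report only what shows in the picture. A call takes as long as a camera call. They do not tell look-alikes from the thing itself.
- ctrl.find_in(query, camera): "rect" ([left, top, right, bottom] in pixels, round what is visible of it).
The state is a dict: "time_s": time; "q": joint angles; "dq": joint speeds; "joint_efforts": joint torques, N m; "eef_pos": TCP position; "eef_rot": TCP orientation; "wrist_force": force on the tool from outside, world axes, zero at the start; "torque": the same for the moment, N m; "opening": opening from 0.0 (shut) to 1.0 (fully open).
Only numpy, scipy, OpenCV 4.12 (cv2) and the standard library are available. Lean on these libraries where they do the work, as an engineer would, in place of code of your own. Each camera call takes 0.05 s, during which the arm holds its last target.

## Working session

There is one attempt and no reset: what is moved stays moved. The work goes in short steps, Python scripts to look and compute and a shell command to move; the robot and the scene stay as the last step left them, time stands still between calls to the robot, and variables do not carry over. Pictures are saved under pics/ and viewed, and the job is handed in when it is done.

```bash
ls; mkdir -p pics; python3 - <<'E'
from bench import ctrl
import cv2
o=ctrl.get_obs(); print(o, ctrl.grip_depth)
for n in ("scene","side","wrist"):
    p,d=ctrl.camera(n); cv2.imwrite(f"pics/{n}0.png",p)
    import numpy as np; np.save(f"pics/{n}0d.npy",d)
    for q in ("receipt_box","leaf","stamp","padlock"):
        print(n,q,[(([round(v) for v in r["rect"]]),round(r["confidence"],2)) for r in ctrl.find_in(q,n)])
    print(ctrl.calibration(n))
E
```

```text
pics
{'time_s': 0.0, 'q': array([-1.36930991e+00,  1.81558109e-01,  1.60801157e+00,  2.30409187e-05,
        1.35380612e+00, -2.06286993e-01]), 'dq': array([ 3.20688217e-05, -1.74491822e-03, -6.98636825e-04,  1.58497019e-03,
        1.15214668e-03, -2.74175994e-04]), 'joint_efforts': array([ 9.31441173e-04, -4.44863462e+01, -3.51337337e+01, -1.90297183e-04,
        9.05819354e-03,  4.46140319e-06]), 'eef_pos': array([ 0.22794155, -0.52728392,  0.23037284]), 'eef_rot': array([ 0.1425407 ,  0.69247003,  0.14380153, -0.6924511 ]), 'wrist_force': array([-1.00161893, -0.08743106,  0.321543  ]), 'torque': array([ 0.0153125 ,  0.03870616, -0.03003926]), 'opening': 1.0030857865170189} 0.0187
scene receipt_box [([112, 197, 207, 283], 0.81)]
scene leaf [([121, 203, 180, 247], 0.8), ([249, 181, 289, 246], 0.56)]
scene stamp [([314, 218, 323, 246], 0.79), ([333, 142, 392, 174], 0.28)]
scene padlock [([235, 276, 251, 303], 0.53)]
{'mtx': array([[524.47894458,   0.        , 282.20841877],
       [  0.        , 524.47894458, 210.72767612],
       [  0.        ,   0.        ,   1.        ]]), 'disto
[... 968 characters left out ...]
 129, 158], 0.81)]
wrist leaf [([1, 0, 67, 141], 0.91)]
wrist stamp []
wrist padlock []
{'mtx': array([[325.97677668,   0.        , 280.2434105 ],
       [  0.        , 325.97677668, 213.29952523],
       [  0.        ,   0.        ,   1.        ]]), 'distortion': array([-0.07827706,  0.        ,  0.        ,  0.        ,  0.        ]), 'tool_from_camera': array([[-4.86546443e-04, -2.67796956e-01,  9.63475248e-01,
        -1.42886574e-01],
       [ 9.99999772e-01,  3.21340663e-04,  5.94307310e-04,
         3.15514720e-04],
       [-4.68757464e-04,  9.63475317e-01,  2.67796739e-01,
        -6.76677574e-02],
       [ 0.00000000e+00,  0.00000000e+00,  0.00000000e+00,
         1.00000000e+00]])}
```

View pics/scene0.png

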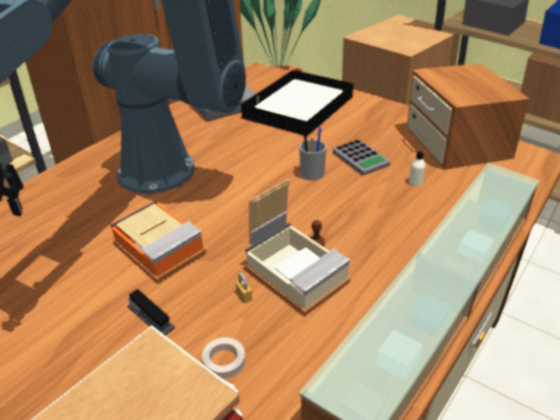

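View pics/side0.png

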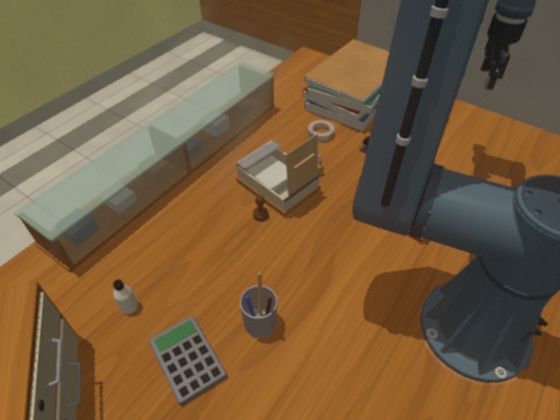

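View pics/wrist0.png

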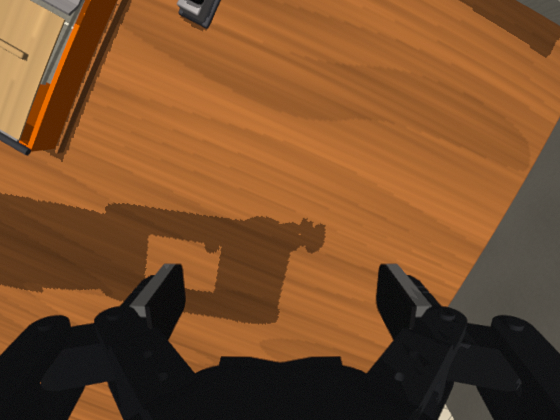

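The cream box is at about (298,265) in the scene view, with its cover standing at (268,215). The padlock is at (243,288) and the stamp at (317,230). The side view shows the box at (278,178). The orange look-alike, at (158,238) in the scene view, is already closed. Next I'll locate the cream box from depth.

```bash
cat > h.py <<'E'
import numpy as np, cv2
from scipy.spatial.transform import Rotation as Ro
from bench import ctrl
def cloud(n,d,o=None):
    c=ctrl.calibration(n); h,w=d.shape
    uv=np.stack(np.meshgrid(np.arange(w),np.arange(h)),-1).reshape(-1,1,2).astype(np.float64)
    xy=cv2.undistortPoints(uv,c["mtx"],np.array(c["distortion"])).reshape(-1,2)
    P=np.c_[xy,np.ones(len(xy))]*d.reshape(-1,1)
    if n=="wrist":
        T=c["tool_from_camera"]; P=P@T[:3,:3].T+T[:3,3]
        w_,x,y,z=o["eef_rot"]; P=P@Ro.from_quat([x,y,z,w_]).as_matrix().T+o["eef_pos"]
    else: P=(P-c["t"])@c["R"]
    P[d.reshape(-1)<=0]=np.nan
    return P.reshape(h,w,3)
def proj(n,X):
    c=ctrl.calibration(n)
    return cv2.projectPoints(np.asarray(X,float).reshape(-1,3),cv2.Rodrigues(c["R"])[0],c["t"],c["mtx"],np.array(c["distortion"]))[0].reshape(-1,2)
E
python3 - <<'E'
from h import *
import numpy as np
for n,r in (("scene",(235,175,360,310)),("side",(225,125,335,228))):
    d=np.load(f"pics/{n}0d.npy"); P=cloud(n,d); p=cv2.imread(f"pics/{n}0.png")
    S=P[r[1]:r[3],r[0]:r[2]].reshape(-1,3); C=p[r[1]:r[3],r[0]:r[2]].reshape(-1,3)
    print(n,"table z",np.nanmedian(S[np.abs(S[:,2])<.015][:,2]))
    m=(S[:,2]>.045)&(S[:,2]<.085); print(S[m].min(0),S[m].max(0))
    m2=S[:,2]>.1; print("cover",m2.sum(),S[m2].min(0),S[m2].max(0),S[m2].mean(0))
    cv2.imwrite(f"pics/{n}_crop.png",cv2.resize(p[r[1]:r[3],r[0]:r[2]],None,fx=5,fy=5,interpolation=cv2.INTER_CUBIC))
    np.save(f"pics/{n}_pts.npy",S)
# top-down plot
img=np.full((600,800,3),255,np.uint8)
for n,col in (("scene",0),("side",1)):
    S=np.load(f"pics/{n}_pts.npy"); S=S[np.isfinite(S[:,0])&(S[:,2]>.02)]
    c=np.array([.55,-.2]) if 0 else None
    print(n,np.median(S,0))
E
```

```text
scene table z 0.002010034380922566
[ 0.47744478 -0.22350724  0.04501974] [0.67863554 0.01922076 0.08490982]
cover 1413 [ 0.48174347 -0.14410366  0.10001704] [ 0.51422628 -0.03416016  0.19788867] [ 0.49873852 -0.09240411  0.14965522]
side table z -0.0002628528538224189
[ 0.47556665 -0.21698562  0.04501304] [0.81040538 0.02206102 0.08496387]
cover 1050 [ 0.4785433  -0.14545924  0.10005847] [ 0.51048455 -0.03539141  0.19568665] [ 0.49529064 -0.08800741  0.14990504]
scene [ 0.55502444 -0.10802281  0.05884895]
side [ 0.55509742 -0.09052066  0.05512917]
```

```bash
python3 - <<'E'
from h import *
from scipy.optimize import least_squares
for n in ("scene","side"):
    S=np.load(f"pics/{n}_pts.npy"); S=S[np.isfinite(S[:,0])]
    C=S[(S[:,2]>.105)&(S[:,2]<.185)&(S[:,0]<.53)]
    c=C.mean(0); u,s,v=np.linalg.svd(C-c); nrm=v[2]*np.sign(v[2][0]); r=(C-c)@nrm
    C=C[abs(r)<.006]; c=C.mean(0); v=np.linalg.svd(C-c)[2]; nrm=v[2]*np.sign(v[2][0])
    print(n,"cover n",nrm,"yaw",np.arctan2(nrm[1],nrm[0]),"tilt up",np.arcsin(nrm[2]),c, "res",((C-c)@nrm).std())
    yaw=np.arctan2(nrm[1],nrm[0])
    B=S[(S[:,2]>.045)&(S[:,2]<.085)]
    R=cv2.minAreaRect(B[(B[:,0]<.69)][:,:2].astype(np.float32)*1000); print(R)
    for z0,z1 in ((.05,.065),(.066,.085)):
        D=S[(S[:,2]>z0)&(S[:,2]<z1)&(S[:,0]<.69)]
        e=np.c_[np.cos(yaw)*D[:,0]+np.sin(yaw)*D[:,1],-np.sin(yaw)*D[:,0]+np.cos(yaw)*D[:,1]]
        print(z0,len(D),np.percentile(e,[1,5,50,95,99],axis=0).round(4).tolist())
E
```

```text
scene cover n [ 0.98171499 -0.17002432 -0.08560028] yaw -0.17149000062541375 tilt up -0.08570516152151797 [ 0.49827139 -0.09243813  0.14452193] res 0.0015188480261748398
((578.8431396484375, -107.49818420410156), (243.17047119140625, 185.18505859375), 80.19820404052734)
0.05 1059 [[0.4994, -0.1254], [0.5012, -0.0683], [0.5665, -0.0204], [0.6792, 0.0646], [0.6803, 0.103]]
0.066 1401 [[0.4996, -0.0662], [0.5018, -0.0609], [0.6513, -0.0045], [0.6783, 0.0615], [0.6798, 0.1058]]
side cover n [ 0.98040985 -0.16782085 -0.10311489] yaw -0.16953113382075147 tilt up -0.10329849636575242 [ 0.49519084 -0.0880469   0.14676973] res 0.0014977177784164337
((576.3901977539062, -104.71986389160156), (241.17214965820312, 187.4292449951172), 80.02320098876953)
0.05 406 [[0.4933, -0.1223], [0.4943, -0.0696], [0.5353, 0.0556], [0.6606, 0.1081], [0.6749, 0.1135]]
0.066 660 [[0.4943, -0.069], [0.4955, -0.0605], [0.6511, 0.002], [0.6754, 0.0967], [0.6783, 0.1075]]
```

View pics/scene_crop.png

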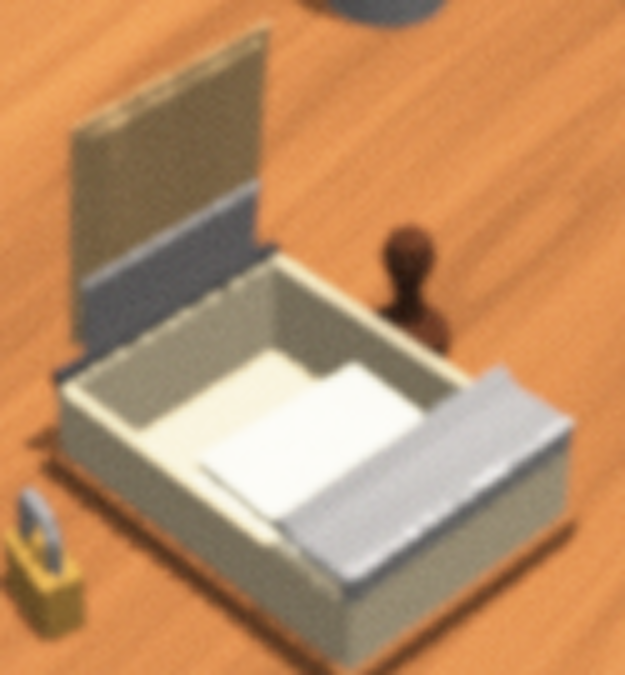

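View pics/side_crop.png

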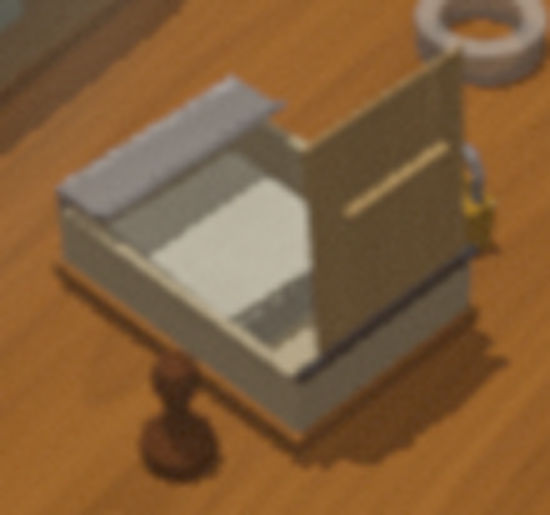

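```bash
python3 - <<'E'
from h import *
yaw=-.1705
for n in ("scene","side"):
    S=np.load(f"pics/{n}_pts.npy"); S=S[np.isfinite(S[:,0])]
    e=np.c_[np.cos(yaw)*S[:,0]+np.sin(yaw)*S[:,1],-np.sin(yaw)*S[:,0]+np.cos(yaw)*S[:,1],S[:,2]]
    L=e[(e[:,2]>.066)&(e[:,2]<.09)&(e[:,0]>.63)&(e[:,0]<.7)&(abs(e[:,1])<.075)]
    print(n,"lip",np.percentile(L,[1,3,50,97,99],axis=0).round(4).tolist())
    C=e[(e[:,2]>.1)&(e[:,0]<.53)]
    print("cover lateral",np.percentile(C[:,1],[1,3,50,97,99]).round(4),"top",np.percentile(C[:,2],[97,99,100]).round(4))
def B(x,y,z,cx=.5885,cy=.0,yaw=-.1705):
    X=cx+x;Y=cy+y
    return [np.cos(yaw)*X-np.sin(yaw)*Y,np.sin(yaw)*X+np.cos(yaw)*Y,z]
th=1.48
pts=[B(sx*.09,sy*.065,z) for z in (0,.057) for sx in(-1,1) for sy in (-1,1)]
pts+=[B(x,sy*.065,.071) for x in (.058,.09) for sy in (-1,1)]
def cov(s,w,h): return B(-.09+s*np.cos(th)-h*np.sin(th),w,.06+s*np.sin(th)+h*np.cos(th))
pts+=[cov(s,w,.004) for s in (.0,.132) for w in (-.054,.054)]+[cov(.082,w,.004) for w in (-.035,.035)]
for n,r in (("scene",(235,175,360,310)),("side",(225,125,335,228))):
    p=cv2.imread(f"pics/{n}_crop.png")
    for q in proj(n,pts):
        cv2.circle(p,(int((q[0]-r[0]+.5)*5),int((q[1]-r[1]+.5)*5)),3,(0,0,255),-1)
    cv2.imwrite(f"pics/{n}_fit1.png",p)
E
```

```text
scene lip [[0.6372, -0.0669, 0.0669], [0.6382, -0.065, 0.0682], [0.6579, -0.0069, 0.0727], [0.6792, 0.0581, 0.0785], [0.6798, 0.0612, 0.0795]]
cover lateral [-0.0568 -0.0549 -0.0076  0.0465  0.0504] top [0.1945 0.1959 0.1979]
side lip [[0.6347, -0.0685, 0.0672], [0.6354, -0.0654, 0.0679], [0.6584, -0.0008, 0.0708], [0.6777, 0.0594, 0.077], [0.6785, 0.0607, 0.0786]]
cover lateral [-0.0585 -0.0563 -0.002   0.0479  0.0493] top [0.1923 0.1945 0.1957]
```

View pics/scene_fit1.png

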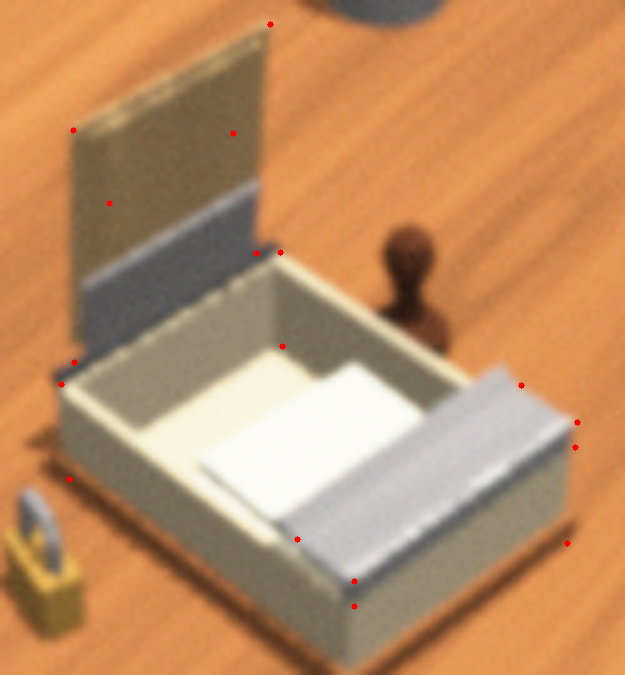

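View pics/side_fit1.png

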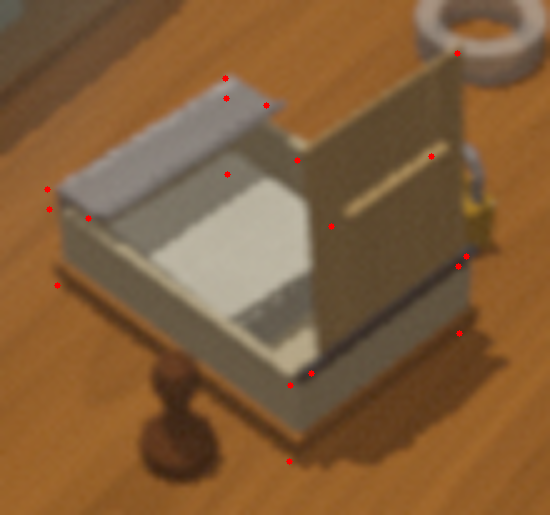

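The projected top corners land within about 3 px of the box in both views. Its heading is -0.17 rad and the cover leans at about 1.48 rad. Next I'll work out the tool heading and the approach move.

```bash
cat >> h.py <<'E'
YAW,CX,CY=-.1705,.5888,-.003
def B(x,y,z,cx=None,cy=None):
    X=(CX if cx is None else cx)+x;Y=(CY if cy is None else cy)+y
    return np.array([np.cos(YAW)*X-np.sin(YAW)*Y,np.sin(YAW)*X+np.cos(YAW)*Y,z])
def toB(p):
    return np.array([np.cos(YAW)*p[0]+np.sin(YAW)*p[1]-CX,-np.sin(YAW)*p[0]+np.cos(YAW)*p[1]-CY,p[2]])
def Rt(o):
    w,x,y,z=o["eef_rot"]; return Ro.from_quat([x,y,z,w]).as_matrix()
def goalR(tilt,flip=1):
    # tool x: down tilted forward by tilt (box x); tool z = flip*forward
    f=np.array([np.cos(YAW),np.sin(YAW),0]); u=np.array([0,0,1.])
    x=np.sin(tilt)*f-np.cos(tilt)*u
    z=flip*(np.cos(tilt)*f+np.sin(tilt)*u); y=np.cross(z,x)
    return np.c_[x,y,z]
def plan(tgt,tilt,flip=1):
    "total shift (cm) in tool axes + rotvec to target"
    o=ctrl.get_obs(); R=Rt(o); G=goalR(tilt,flip)
    print("shift cm tool",(R.T@(np.array(tgt)-o["eef_pos"])*100).round(2),"rotvec",Ro.from_matrix(R.T@G).as_rotvec().round(3))
def st():
    o=ctrl.get_obs(); R=Rt(o); b=toB(o["eef_pos"])
    print("t",round(o["time_s"],2),"box-frame TCP mm",(b*1000).round(1),"tilt",np.degrees(np.arctan2(np.hypot(*R[:2,0]),-R[2,0])).round(1),"F",o["wrist_force"].round(1),"op",round(o["opening"],2),"q",o["q"].round(2))
E
python3 - <<'E'
from h import *
st(); print(Rt(ctrl.get_obs()).round(2))
for f in (1,-1): plan(B(-.16,0,.22),0.6,f)
print(B(-.16,0,.22))
E
```

```text
t 0.75 box-frame TCP mm [-274.5 -478.5  231.3] tilt 0.0 F [ 0.4 -0.1 -0.9] op 1.0 q [-1.37  0.18  1.61  0.    1.35 -0.21]
[[ 0.    0.4  -0.92]
 [-0.   -0.92 -0.4 ]
 [-1.    0.    0.  ]]
shift cm tool [  1.13 -33.82 -35.74] rotvec [-2.465 -0.227  0.762]
shift cm tool [  1.13 -33.82 -35.74] rotvec [0.561 0.583 0.173]
[ 0.4220734  -0.07571319  0.22      ]
```

```bash
python3 -m creep '0 -0.1 -3.4 -3.6 0 0 0;0 0.1 -3.4 -3.6 0 0 0;0 0.1 -3.4 -3.6 0 0 0;0 0.1 -3.4 -3.6 0 0 0;0 0.1 -3.4 -3.6 0 0 0;0 0.1 -3.4 -3.6 0 0 0;0 0.1 -3.4 -3.6 0 0 0;0 0.1 -3.4 -3.6 0 0 0;0 0.1 -3.4 -3.6 0 0 0;0 0.1 -2 -2 0 0 0' && python3 -c "
from h import *
st(); plan(B(-.16,0,.22),0.6,-1)"
```

```text
time_s: 2.0
eef_pos: [0.4201, -0.0821, 0.2243]
eef_rot: [0.143, 0.695, 0.139, -0.691]
wrist_force: [-0.1, -1.2, -0.4]
opening: -0.002
t 2.0 box-frame TCP mm [-160.9   -6.6  224.3] tilt 0.4 F [-0.1 -1.2 -0.4] op -0.0 q [-0.47 -0.16  1.97 -0.    1.33  0.7 ]
shift cm tool [ 0.42 -0.51 -0.43] rotvec [0.556 0.578 0.167]
```

```bash
python3 -m creep '0 0 0 0 0.111 0.116 0.033;0 0 0 0 0.111 0.116 0.033;0 0 0 0 0.111 0.116 0.033;0 0 0 0 0.111 0.116 0.033;0 0 0 0 0.111 0.116 0.033;0 0 0 0 0 0 0' && python3 -c "
from h import *
st(); plan(B(-.16,0,.22),0.6,-1)
o=ctrl.get_obs(); p,d=ctrl.camera('wrist'); cv2.imwrite('pics/wrist1.png',p)
P=cloud('wrist',d,o); np.save('pics/wrist1P.npy',P)
print(ctrl.find_in('ridge','wrist'))
"
```

```text
time_s: 2.75
eef_pos: [0.4217, -0.079, 0.2247]
eef_rot: [-0.043, 0.886, -0.077, -0.456]
wrist_force: [0.4, 0.1, 0.2]
opening: 0.004
t 2.75 box-frame TCP mm [-159.8   -3.3  224.7] tilt 35.5 F [0.4 0.1 0.2] op 0.0 q [-0.7  -0.7   2.43  0.39  0.9   0.89]
shift cm tool [ 0.37 -0.33  0.29] rotvec [-0.009 -0.02   0.001]
[{'rect': [196.0, 151.4, 360.8, 233.1], 'confidence': 0.6}, {'rect': [365.5, 171.2, 392.1, 216.9], 'confidence': 0.24}]
```

View pics/wrist1.png

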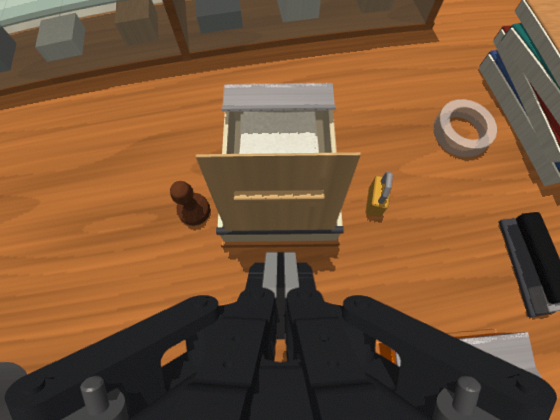

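The wrist view shows the cover at columns 200-358, rows 155-232, with the ridge at (279,195). The shut fingers are centred on it at column 280. I'll refine the pose from this cloud.

```bash
python3 - <<'E'
from h import *
P=np.load('pics/wrist1P.npy')
C=P[165:222,215:345].reshape(-1,3)
e=np.array([toB(p) for p in C])
c=np.median(e,0); e=e[abs(e[:,0]-c[0])<.03]
c=e.mean(0); n=np.linalg.svd(e-c)[2][2]; n*=np.sign(n[0]); r=(e-c)@n
e=e[abs(r)<.0025]; c=e.mean(0); n=np.linalg.svd(e-c)[2][2]; n*=np.sign(n[0])
print("n",n.round(3),"c",c.round(4))
# hinge-line outer face: at z=.06 x of plane minus.. theta=acos(-nz)
th=np.arccos(-n[2]); print("theta",th)
# outer plane at distance .004 from hinge axis along -n: hinge x
# (h - c).n = .004 , h=(hx,0,.06)
hx=(.004 -( -c[0]*n[0] + (.06-c[2])*n[2] + (0-c[1])*n[1]))/n[0]; print("hinge x in assumed box frame (exp -.09)",hx)
for nm,(r0,r1,c0,c1) in dict(lip=(86,110,215,345),cover=(156,228,195,365)).items():
    e=np.array([toB(p) for p in P[r0:r1,c0:c1].reshape(-1,3)]); e=e[(e[:,2]>.062)]
    if nm=="lip": e=e[e[:,2]<.09]
    else: e=e[e[:,0]<-.05]
    print(nm,np.percentile(e,[1,3,50,97,99],axis=0).round(4).tolist())
for uv in ((235,195),(323,195),(279,193)):
    print(uv,toB(P[uv[1],uv[0]]).round(4))
E
```

```text
n [0. 0. 0.] c [nan nan nan]
theta 1.5707963267948966
hinge x in assumed box frame (exp -.09) nan
lip [[0.0483, -0.0654, 0.0698], [0.0488, -0.0628, 0.0702], [0.0694, -0.0017, 0.0715], [0.0863, 0.0591, 0.0776], [0.0872, 0.0617, 0.0781]]
cover [[-0.0923, -0.0554, 0.0784], [-0.0917, -0.0533, 0.0825], [-0.0839, -0.0023, 0.1523], [-0.0796, 0.0486, 0.1921], [-0.0793, 0.0507, 0.1935]]
(235, 195) [-0.0884  0.0311  0.1501]
(323, 195) [-0.089  -0.0366  0.1501]
(279, 193) [-0.0869 -0.0028  0.1499]<stdin>:6: RuntimeWarning: Mean of empty slice.
  ret = um.true_divide(
<stdin>:7: RuntimeWarning: Mean of empty slice.
```

```bash
sed -i 's/^YAW,CX,CY=.*/YAW,CX,CY=-.1705,.5872,-.005/' h.py; cat >> h.py <<'E'
def tcp(thdeg,s,extra=0.,half=.011):
    th=np.radians(thdeg); a=th*35.5/84
    x=-.09+s*np.cos(th)-(.004-extra)*np.sin(th); z=.06+s*np.sin(th)+(.004-extra)*np.cos(th)
    return x-half*np.cos(a), z-half*np.sin(a), a   # extra: press-in
def rows(seq):
    "seq of (x,z,tilt) in box frame, y=0; prints rows between successive poses starting at present"
    o=ctrl.get_obs(); R=Rt(o); p=o["eef_pos"]
    for x,z,a in seq:
        G=goalR(a,-1); t=B(x,0,z)
        print((R.T@(t-p)*100).round(2),Ro.from_matrix(R.T@G).as_rotvec().round(3),"box",round(x*1e3,1),round(z*1e3,1),round(np.degrees(a),1))
        R,p=G,t
E
python3 - <<'E'
from h import *
st()
x,z,a=tcp(84,.06)
print(x,z,np.degrees(a))
rows([(-.118,z,a),(x-.004,z,a)]+[tcp(t,.06) for t in (84,78,72,66,60,54)])
E
```

```text
t 2.85 box-frame TCP mm [-156.6   -2.1  226.7] tilt 35.5 F [-0.8 -0.8  0.1] op 0.0 q [-0.7  -0.69  2.42  0.39  0.9   0.89]
-0.0966616504873334 0.11370169506234666 35.5
[11.44 -0.18  3.43] [-0.007 -0.001  0.   ] box -118.0 113.7 35.5
[ 1.01 -0.   -1.41] [0. 0. 0.] box -100.7 113.7 35.5
[ 0.23  0.   -0.33] [0. 0. 0.] box -96.7 113.7 35.5
[ 0.36  0.   -0.48] [-0.    -0.044  0.   ] box -90.7 113.5 33.0
[ 0.39  0.   -0.45] [ 0.    -0.044 -0.   ] box -84.7 112.7 30.4
[ 0.42 -0.   -0.43] [-0.    -0.044 -0.   ] box -79.0 111.3 27.9
[ 0.44 -0.   -0.4 ] [-0.    -0.044 -0.   ] box -73.4 109.3 25.4
[ 0.46  0.   -0.37] [-0.    -0.044 -0.   ] box -68.1 106.6 22.8
```

```bash
python3 -m creep '0 3.8 0 1.1 0 0 0;0 3.8 -0.1 1.1 0 0 0;0 3.8 -0.1 1.2 0 0 0;0 0 0 0 0 0 0' && python3 -c "
from h import *
st(); x,z,a=tcp(84,.06); rows([(x-.006,z,a),(x,z,a)])"
```

```text
time_s: 3.35
eef_pos: [0.4685, -0.088, 0.1161]
eef_rot: [-0.037, 0.886, -0.075, -0.456]
wrist_force: [0.6, 1.0, -0.2]
opening: -0.001
t 3.35 box-frame TCP mm [-110.6   -2.2  116.1] tilt 35.5 F [ 0.6  1.  -0.2] op -0.0 q [-0.61 -0.25  2.42  0.59  0.46  0.66]
[ 0.65 -0.22 -0.5 ] [ 0.004 -0.001 -0.   ] box -102.7 113.7 35.5
[ 0.35  0.   -0.49] [0. 0. 0.] box -96.7 113.7 35.5
```

```bash
python3 -m creep '0 0.65 -0.22 -0.5 0 0 0;0 0.35 0 -0.5 0 0 0;0 0.36 0 -0.48 0 -0.044 0;0 0.39 0 -0.45 0 -0.044 0' && python3 -c "
from h import *
st(); rows([tcp(t,.06) for t in (72,66,60,54,48,42,36)])
p,d=ctrl.camera('wrist'); cv2.imwrite('pics/wrist2.png',p)"
```

```text
time_s: 3.85
eef_pos: [0.4986, -0.0917, 0.1191]
eef_rot: [-0.037, 0.866, -0.072, -0.494]
wrist_force: [-1.4, 0.5, -0.4]
opening: 0.003
t 3.85 box-frame TCP mm [-80.3  -0.7 119.1] tilt 30.6 F [-1.4  0.5 -0.4] op 0.0 q [-0.54 -0.14  2.29  0.38  0.51  0.91]
[ 0.32 -0.08  0.71] [ 0.01  -0.003 -0.001] box -84.7 112.7 30.4
[ 0.42 -0.   -0.43] [-0.    -0.044 -0.   ] box -79.0 111.3 27.9
[ 0.44 -0.   -0.4 ] [-0.    -0.044 -0.   ] box -73.4 109.3 25.4
[ 0.46  0.   -0.37] [-0.    -0.044 -0.   ] box -68.1 106.6 22.8
[ 0.49  0.   -0.33] [ 0.    -0.044  0.   ] box -63.1 103.5 20.3
[ 0.5 -0.  -0.3] [-0.    -0.044 -0.   ] box -58.6 99.8 17.8
[ 0.52 -0.   -0.27] [-0.    -0.044  0.   ] box -54.4 95.6 15.2
```

View pics/wrist2.png

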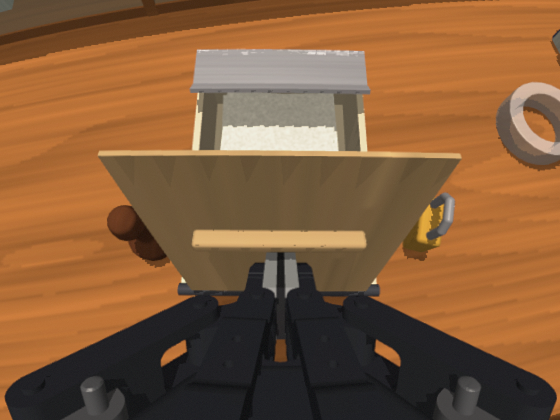

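```bash
python3 -m creep '0 0.7 0 0.4 0.01 -0.044 0;0 0.4 0 -0.35 0 -0.044 0;0 0.46 0 -0.37 0 -0.044 0;0 0 0 0 0 0 0' && python3 -c "
from h import *
st(); rows([tcp(t,.06) for t in (54,48,42,36,30,24)])
p,d=ctrl.camera('wrist'); cv2.imwrite('pics/wrist3.png',p)
p,d=ctrl.camera('side'); cv2.imwrite('pics/side3.png',cv2.resize(p[110:240,220:350],None,fx=4,fy=4))
"
```

```text
time_s: 4.4
eef_pos: [0.5142, -0.0965, 0.1153]
eef_rot: [-0.043, 0.833, -0.072, -0.547]
wrist_force: [0.2, -0.0, -0.3]
opening: 0.003
t 4.4 box-frame TCP mm [-64.1  -2.9 115.3] tilt 23.5 F [ 0.2 -0.  -0.3] op 0.0 q [-0.49 -0.03  2.16  0.2   0.63  1.11]
[ 0.63 -0.29  0.71] [ 0.004 -0.012 -0.005] box -68.1 106.6 22.8
[ 0.49  0.   -0.33] [ 0.    -0.044  0.   ] box -63.1 103.5 20.3
[ 0.5 -0.  -0.3] [-0.    -0.044 -0.   ] box -58.6 99.8 17.8
[ 0.52 -0.   -0.27] [-0.    -0.044  0.   ] box -54.4 95.6 15.2
[ 0.54  0.   -0.23] [ 0.    -0.044  0.   ] box -50.8 91.0 12.7
[ 0.55 -0.   -0.2 ] [-0.    -0.044 -0.   ] box -47.6 86.1 10.1
```

View pics/wrist3.png

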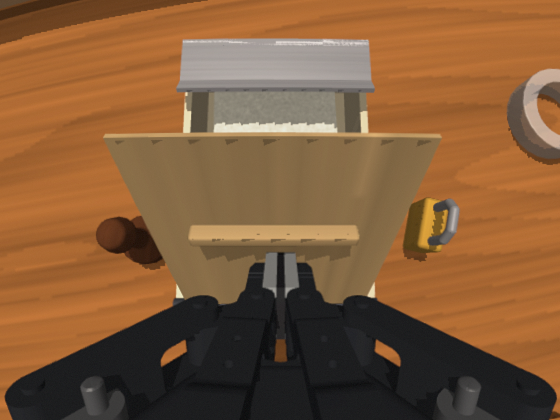

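View pics/side3.png

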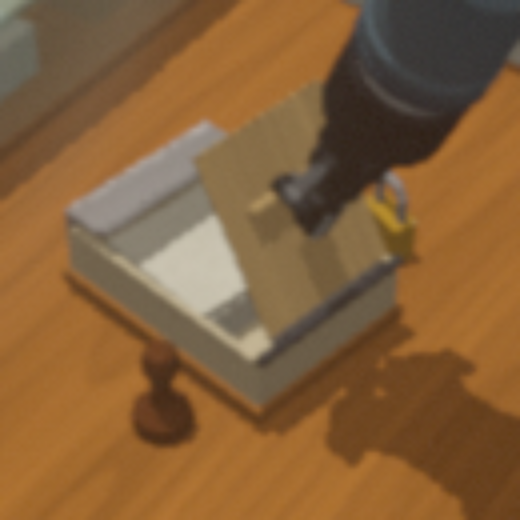

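```bash
python3 -m creep '0 1.0 -0.2 0.5 0 -0.05 0;0 0.7 -0.1 -0.1 0 -0.05 0;0 0.7 0 -0.2 0 -0.05 0;0 0.6 0 -0.2 0 -0.05 0;0 0 0 0 0 0 0' && python3 -c "
from h import *
st(); rows([tcp(t,.062) for t in (42,36,30,24,18,12)])
"
```

```text
time_s: 5.12
eef_pos: [0.5241, -0.0954, 0.0888]
eef_rot: [-0.05, 0.776, -0.068, -0.626]
wrist_force: [0.5, -0.6, 0.4]
opening: -0.0
t 5.12 box-frame TCP mm [-54.5  -0.1  88.8] tilt 12.3 F [ 0.5 -0.6  0.4] op -0.0 q [-0.43  0.14  2.    0.07  0.8   1.26]
[-1.26 -0.   -0.01] [ 0.003  0.096 -0.006] box -57.1 101.1 17.8
[ 0.54 -0.   -0.28] [-0.    -0.044  0.   ] box -52.8 96.8 15.2
[ 0.56 -0.   -0.24] [ 0.    -0.044  0.   ] box -49.0 92.0 12.7
[ 0.57  0.   -0.2 ] [-0.    -0.044 -0.   ] box -45.8 86.9 10.1
[ 0.58 -0.   -0.16] [ 0.    -0.044  0.   ] box -43.2 81.5 7.6
[ 0.59  0.   -0.13] [-0.    -0.044  0.   ] box -41.1 75.8 5.1
```

```bash
python3 -m creep '0 0.6 0 -0.3 0 -0.05 0;0 0.6 0 -0.3 0 -0.05 0;0 0.5 0 -0.2 0 -0.05 0;0 0.4 0 -0.2 0 -0.04 0;0 0 0 0 0 0 0' && python3 -c "
from h import *
st(); rows([tcp(t,.062) for t in (6,0)])
p,d=ctrl.camera('wrist'); cv2.imwrite('pics/wrist4.png',p)
p,d=ctrl.camera('scene'); cv2.imwrite('pics/scene4.png',cv2.resize(p[175:310,235:360],None,fx=4,fy=4))
"
```

```text
time_s: 5.75
eef_pos: [0.5331, -0.0966, 0.0702]
eef_rot: [-0.057, 0.712, -0.062, -0.697]
wrist_force: [0.9, 0.1, 1.4]
opening: 0.003
t 5.75 box-frame TCP mm [-45.4   0.2  70.2] tilt 1.3 F [0.9 0.1 1.4] op 0.0 q [-0.4   0.3   1.83  0.    0.99  1.34]
[ 0.04  0.03 -0.56] [ 0.003  0.022 -0.005] box -39.7 70.0 2.5
[ 0.6  -0.   -0.05] [ 0.    -0.044  0.   ] box -39.0 64.0 0.0
```

View pics/wrist4.png

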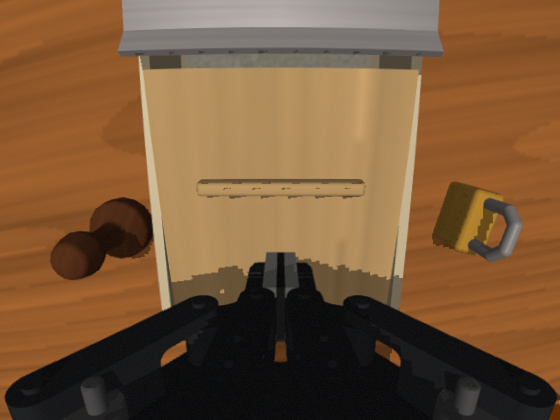

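View pics/scene4.png

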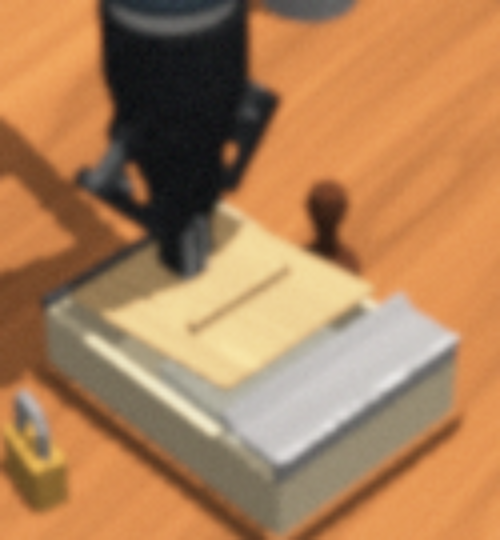

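The cover is nearly flat. Its free edge (row 70 in the wrist view) is still short of the flare (row 52), and the ridge is about 25 mm ahead of the fingertips. Now I'll press down.

```bash
python3 -m creep '0 0.4 0 0 0 -0.02 0;0 0.4 0 0 0 0 0;0 0 0 0 0 0 0' && python3 -c "
from h import *
st()"
```

```text
time_s: 6.22
eef_pos: [0.5342, -0.0968, 0.064]
eef_rot: [-0.057, 0.707, -0.061, -0.702]
wrist_force: [0.2, 0.4, 3.9]
opening: -0.0
t 6.22 box-frame TCP mm [-44.3   0.3  64. ] tilt 0.5 F [0.2 0.4 3.9] op -0.0 q [-0.4   0.32  1.81 -0.    1.    1.34]
```

```bash
python3 -m creep '0 0.2 0 0 0 0 0;0 0.1 0 0 0 0 0' && python3 -c "
from h import *
st()"; python3 -m creep '0 0.15 0 0 0 0 0;0 0.1 0 0 0 0 0' && python3 -c "
from h import *
st()"
```

```text
time_s: 6.48
eef_pos: [0.5365, -0.0972, 0.0639]
eef_rot: [-0.057, 0.709, -0.061, -0.701]
wrist_force: [-1.5, 1.4, 9.8]
opening: -0.002
t 6.47 box-frame TCP mm [-42.    0.2  63.9] tilt 0.8 F [-1.5  1.4  9.8] op -0.0 q [-0.4   0.32  1.81 -0.    1.    1.34]
time_s: 6.72
eef_pos: [0.5383, -0.0975, 0.0639]
eef_rot: [-0.056, 0.71, -0.062, -0.699]
wrist_force: [-1.8, 1.7, 9.3]
opening: 0.001
t 6.72 box-frame TCP mm [-40.2   0.2  63.9] tilt 1.0 F [-1.8  1.7  9.3] op 0.0 q [-0.39  0.32  1.81 -0.    0.99  1.34]
```

```bash
python3 -m creep '0 0.12 0 -0.4 0 -0.01 0;0 0.12 0 -0.4 0 -0.01 0;0 0.12 0 -0.4 0 0 0;0 0.12 0 -0.3 0 0 0;0 0.12 0 -0.1 0 0 0' && python3 -c "
from h import *
st()
p,d=ctrl.camera('wrist'); cv2.imwrite('pics/wrist5.png',p)"
```

```text
time_s: 7.35
eef_pos: [0.5581, -0.1009, 0.0638]
eef_rot: [-0.056, 0.706, -0.061, -0.703]
wrist_force: [-1.5, 0.7, 11.2]
opening: 0.002
t 7.35 box-frame TCP mm [-20.1   0.3  63.8] tilt 0.5 F [-1.5  0.7 11.2] op 0.0 q [-0.38  0.37  1.75 -0.01  1.02  1.36]
```

View pics/wrist5.png

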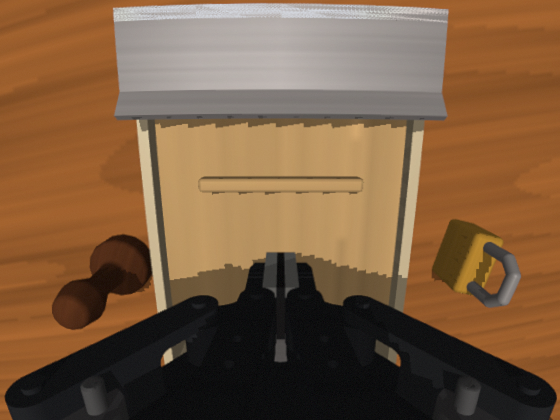

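```bash
python3 - <<'E'
from h import *
o=ctrl.get_obs(); p,d=ctrl.camera('wrist'); P=cloud('wrist',d,o)
for c in (240,300,330):
    print(c,[(r,*(toB(P[r,c])*1000).round(1)) for r in range(112,252,6)])
E
```

```text
240 [(112, np.float64(52.1), np.float64(15.7), np.float64(77.8)), (118, np.float64(49.9), np.float64(15.9), np.float64(76.5)), (124, np.float64(47.6), np.float64(17.3), np.float64(64.2)), (130, np.float64(45.1), np.float64(17.4), np.float64(64.1)), (136, np.float64(42.6), np.float64(17.5), np.float64(63.8)), (142, np.float64(40.1), np.float64(17.5), np.float64(63.8)), (148, np.float64(37.6), np.float64(17.5), np.float64(64.6)), (154, np.float64(35.0), np.float64(17.5), np.float64(65.0)), (160, np.float64(32.3), np.float64(17.7), np.float64(64.1)), (166, np.float64(29.7), np.float64(17.8), np.float64(64.0)), (172, np.float64(27.1), np.float64(17.8), np.float64(63.9)), (178, np.float64(25.3), np.float64(17.2), np.float64(69.8)), (184, np.float64(23.2), np.float64(17.0), np.float64(72.4)), (190, np.float64(20.6), np.float64(17.1), np.float64(71.9)), (196, np.float64(16.2), np.float64(18.1), np.float64(63.7)), (202, np.float64(13.6), np.float64(18.1), np.float64(64.5)), (208, np.float64(10.8), np.float64(18.2), np.float64(64.5)), (214, np.float64(7.7), np.float64(18.4), np.float64(63.3))
[... 2622 characters left out ...]
), np.float64(73.1)), (190, np.float64(20.9), np.float64(-20.7), np.float64(73.0)), (196, np.float64(16.4), np.float64(-22.3), np.float64(64.1)), (202, np.float64(13.6), np.float64(-22.5), np.float64(63.9)), (208, np.float64(10.7), np.float64(-22.7), np.float64(63.5)), (214, np.float64(8.2), np.float64(-22.6), np.float64(64.6)), (220, np.float64(5.2), np.float64(-22.8), np.float64(64.0)), (226, np.float64(2.4), np.float64(-22.9), np.float64(64.3)), (232, np.float64(-0.5), np.float64(-23.1), np.float64(64.3)), (238, np.float64(-3.4), np.float64(-23.2), np.float64(64.5)), (244, np.float64(-6.9), np.float64(-23.6), np.float64(63.0)), (250, np.float64(-9.3), np.float64(-23.4), np.float64(64.7))]
```

Pressing alone dragged the cover along by friction: the ridge face is now at box x ≈ 19 mm, which puts the cover value at about 0.027. The cover lies flat at z = 64 mm with its edge under the flare. Next I'll slide the fingertips up to the ridge, pressing lightly, and push it the rest of the way.

```bash
python3 -m creep '0 0.06 0 -0.4 0 0 0;0 0.06 0 -0.4 0 0 0;0 0.06 0 -0.4 0 0 0;0 0.06 0 -0.4 0 0 0;0 0.06 0 -0.3 0 0 0' && python3 -c "
from h import *
st()"
```

```text
time_s: 8.07
eef_pos: [0.5701, -0.1026, 0.0636]
eef_rot: [0.055, -0.7, 0.06, 0.709]
wrist_force: [-10.5, 1.2, 17.1]
opening: 0.002
t 8.07 box-frame TCP mm [-8.   0.6 63.6] tilt 0.8 F [-10.5   1.2  17.1] op 0.0 q [-0.38  0.4   1.7  -0.01  1.05  1.36]
```

```bash
python3 -m creep '0 -0.05 0 -0.3 0 0.01 0;0 0 0 -0.4 0 0 0;0 0 0 -0.4 0 0 0;0 0.03 0 -0.4 0 0 0' && python3 -c "
from h import *
st()
o=ctrl.get_obs(); p,d=ctrl.camera('wrist'); cv2.imwrite('pics/wrist6.png',p); P=cloud('wrist',d,o)
for c in (225,335):
    print(c,[(r,*(toB(P[r,c])*1000).round(1).tolist()) for r in range(100,250,5)])
"
```

```text
time_s: 8.57
eef_pos: [0.5799, -0.1038, 0.0636]
eef_rot: [0.055, -0.7, 0.059, 0.71]
wrist_force: [-9.3, 1.7, 15.5]
opening: -0.002
t 8.57 box-frame TCP mm [ 1.9  1.1 63.6] tilt 0.9 F [-9.3  1.7 15.5] op -0.0 q [-0.37  0.42  1.67 -0.01  1.06  1.36]
225 [(100, 78.8, 23.3, 70.2), (105, 76.8, 23.2, 71.2), (110, 74.9, 23.3, 71.3), (115, 73.0, 23.4, 71.1), (120, 71.1, 23.4, 71.6), (125, 69.1, 23.5, 71.0), (130, 67.2, 23.6, 71.1), (135, 65.2, 23.5, 71.8), (140, 63.2, 23.7, 70.7), (145, 61.3, 23.6, 72.0), (150, 59.2, 23.7, 71.9), (155, 57.3, 23.6, 73.0), (160, 55.6, 23.3, 75.4), (165, 53.6, 23.3, 75.4), (170, 51.8, 23.2, 76.4), (175, 47.6, 25.3, 63.8), (180, 45.5, 25.4, 64.2), (185, 43.3, 25.4, 64.6), (190, 40.9, 25.6, 63.6), (195, 38.4, 25.8, 62.8), (200, 36.6, 25.6, 64.9), (205, 34.0, 25.8, 64.0), (210, 31.6, 26.0, 63.5), (215, 30.3, 25.5, 67.2), (220, 29.5, 24.8, 71.9), (225, 26.8, 25.0, 70.8), (230, 24.8, 25.0, 71.5), (235, 20.0, 26.2, 64.8), (240, 16.9, 26.6, 63.1), (245, 15.0, 26.5, 64.5)]
335 [(100, 79.1, -20.0, 71.8), (105, 77.2, -20.1, 72.3), (110, 75.3, -20.3, 71.3), (115, 73.4, -20.5, 71.0), (120, 71.5, -20.4, 71.7), (125, 69.5, -20.7, 70.8), (130, 67.6, -20.7, 71.0), (135, 65.6, -20.7, 71.7), (140, 63.6, -20.9, 71.2), (145, 61.6, -21.0, 71.3), (150, 59.6, -21.0, 71.7), (155, 57.7, -21.0, 72.6), (160, 55.9, -20.7, 74.8), (165, 54.0, -20.7, 75.2), (170, 52.2, -20.6, 76.6), (175, 50.0, -20.8, 75.9), (180, 46.0, -22.9, 65.2), (185, 43.5, -23.2, 63.8), (190, 41.6, -23.1, 65.2), (195, 39.0, -23.5, 63.7), (200, 37.0, -23.4, 65.0), (205, 34.5, -23.6, 64.4), (210, 32.1, -23.8, 64.0), (215, 30.6, -23.4, 66.9), (220, 29.5, -22.8, 70.8), (225, 27.8, -22.6, 72.6), (230, 24.9, -23.1, 70.9), (235, 20.1, -24.5, 64.1), (240, 17.4, -24.8, 63.4), (245, 15.4, -24.6, 64.9)]
```

View pics/wrist6.png

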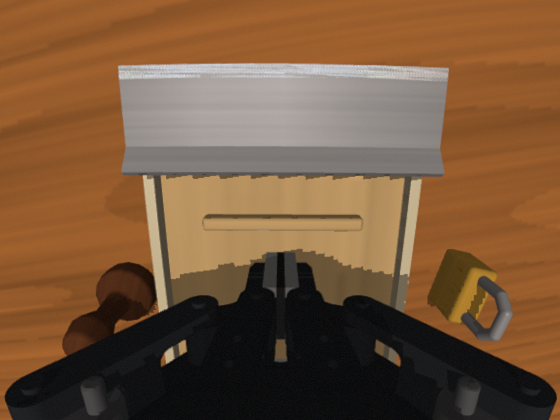

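The ridge's hinge-side face now sits at x ≈ 23 mm, so the cover is at its 0.030 stop. I'll bring the fingertips up against the ridge for a final push.

```bash
python3 -m creep '0 -0.05 0 -0.3 0 0 0;0 0 0 -0.4 0 0 0;0 0 0 -0.4 0 0 0;0 0.03 0 -0.3 0 0 0' && python3 -c "
from h import *
st()"; python3 -m creep '0 0 0 -0.3 0 0 0;0 0 0 -0.3 0 0 0' && python3 -c "
from h import *
st()"
```

```text
time_s: 9.12
eef_pos: [0.5899, -0.1052, 0.0636]
eef_rot: [0.055, -0.696, 0.058, 0.714]
wrist_force: [-8.8, 0.8, 13.4]
opening: -0.004
t 9.12 box-frame TCP mm [12.   1.4 63.6] tilt 1.5 F [-8.8  0.8 13.4] op -0.0 q [-0.37  0.45  1.64 -0.01  1.08  1.37]
time_s: 9.38
eef_pos: [0.5915, -0.1052, 0.0635]
eef_rot: [0.055, -0.692, 0.057, 0.718]
wrist_force: [-17.2, 1.8, 17.0]
opening: -0.004
t 9.38 box-frame TCP mm [13.6  1.6 63.5] tilt 2.1 F [-17.2   1.8  17. ] op -0.0 q [-0.37  0.46  1.62 -0.02  1.1   1.37]
```

```bash
python3 -m creep '0 0 0 -0.4 0 0.02 0;0 0 0 -0.4 0 0.02 0' && python3 -c "
from h import *
st()"; python3 -m creep '0 0 0 0.2 0 0 0;0 -0.5 0 0.5 0 0 0;0 -2 0 0.3 0 0 0;0 -4 0 0 0 0 0;0 -5 0 0 0 0 0;0 -3 0 0 0 0 0;0 0 0 0 0 0 0' && python3 -c "
from h import *
st()
o=ctrl.get_obs(); p,d=ctrl.camera('wrist'); cv2.imwrite('pics/wrist7.png',p); P=cloud('wrist',d,o)
e=(P.reshape(-1,3)-0); e=np.array([toB(q) for q in e])*1000
m=(abs(e[:,1])<33)&(e[:,2]>69)&(e[:,2]<78)&(e[:,0]<45)&(e[:,0]>-30); print('ridge x',np.percentile(e[m][:,0],[2,50,98]))
m=(abs(e[:,1])<45)&(e[:,2]<69)&(e[:,0]<46)&(e[:,0]>-60); print('cover z',np.percentile(e[m][:,2],[2,50,98]))
p,d=ctrl.camera('scene'); cv2.imwrite('pics/scene7.png',p)
p,d=ctrl.camera('side'); cv2.imwrite('pics/side7.png',p)
"
```

```text
time_s: 9.62
eef_pos: [0.5916, -0.1052, 0.0632]
eef_rot: [0.054, -0.699, 0.057, 0.711]
wrist_force: [-19.4, 2.3, 22.0]
opening: 0.002
t 9.62 box-frame TCP mm [13.7  1.7 63.2] tilt 1.0 F [-19.4   2.3  22. ] op 0.0 q [-0.37  0.44  1.64 -0.01  1.07  1.37]
time_s: 10.5
eef_pos: [0.5832, -0.1027, 0.2159]
eef_rot: [0.054, -0.7, 0.057, 0.71]
wrist_force: [0.5, 0.2, -1.4]
opening: -0.004
t 10.5 box-frame TCP mm [  5.    2.8 215.9] tilt 0.9 F [ 0.5  0.2 -1.4] op -0.0 q [-0.37  0.24  1.57 -0.01  1.35  1.36]
ridge x [23.03446043 26.40436677 40.71291116]
cover z [61.15724278 66.44634063 68.46264932]
```

View pics/wrist7.png

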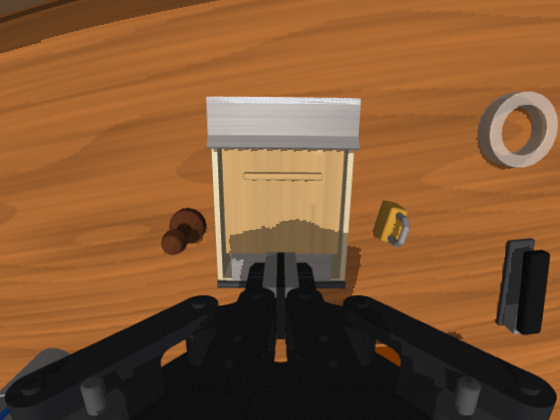

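View pics/scene7.png

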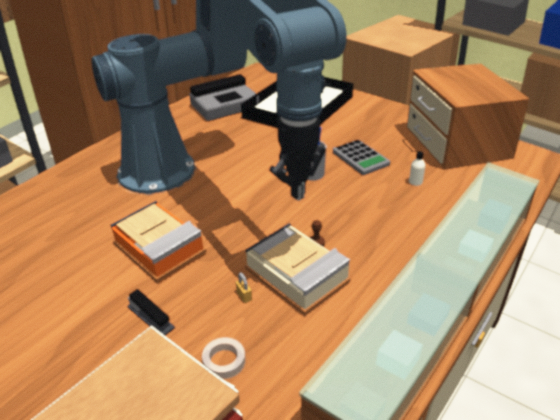

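View pics/side7.png

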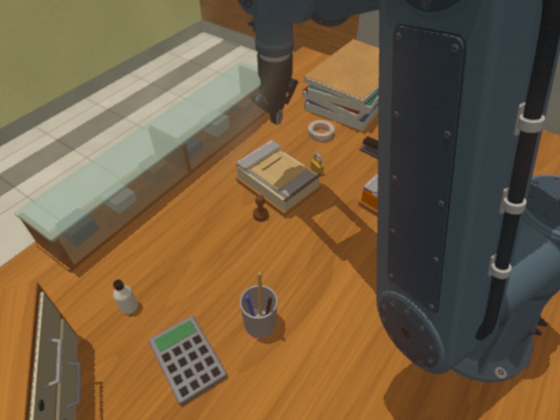

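The cover stays shut with the arm clear at z = 0.216. The ridge is at (282,176) in the wrist view, x ≈ 23 mm, and the free edge is hidden under the lip at row 148. The stamp, padlock, stapler, tape, pen pot, glue and calculator look unmoved. I'll wait a moment, check again, then hand in.

```bash
python3 -m creep '0 0 0 0 0 0 0;0 0 0 0 0 0 0;0 0 0 0 0 0 0;0 0 0 0 0 0 0;0 0 0 0 0 0 0;0 0 0 0 0 0 0' && python3 -c "
from h import *
o=ctrl.get_obs(); p,d=ctrl.camera('wrist'); P=cloud('wrist',d,o)
for r in (155,160,166,172,176,182,190): print(r,(toB(P[r,300])*1000).round(1))
for n in ('scene','side'):
    a=cv2.imread(f'pics/{n}0.png'); 
    ctrl.camera(n)
    for q in ('stamp','padlock'): print(n,q,[[round(v) for v in r['rect']] for r in ctrl.find_in(q,n)[:1]])
print(ctrl.hand_in())"
```

```text
time_s: 11.4
eef_pos: [0.5786, -0.1011, 0.2064]
eef_rot: [0.056, -0.694, 0.056, 0.715]
wrist_force: [-0.2, 0.3, -0.6]
opening: -0.003
155 [ 37.8 -13.6  67.5]
160 [ 33.4 -13.8  66.3]
166 [ 28.7 -13.8  69.1]
172 [ 24.5 -13.5  74.9]
176 [ 19.6 -14.2  67.2]
182 [ 14.3 -14.3  67.2]
190 [  6.9 -14.6  66.3]
scene stamp [[312, 216, 320, 244]]
scene padlock [[238, 275, 254, 303]]
side stamp [[255, 196, 265, 223]]
side padlock [[311, 156, 324, 176]]
the job is handed in; nothing more can be done
None
```

The receipt box is closed and handed in at about 11.5 s. I pushed the cover flat with the shut fingertips and slid it out to its stop while pressing down. I then pushed it home at the ridge and lifted clear.

**What the last checks showed**
- **Cover:** about 1 s after I let go it was still shut. Its top was at about 67 mm, so it had risen a few millimetres and was held under the lip.
- **Travel:** the ridge face was about 113 mm from the hinge, so the cover is at about 0.030. That puts its free edge about 14 mm under the lip.
- **Other things:** in the final views everything else appears where it stood, and the arm was touching nothing. The stamp's detection matched its first position to about 2 px in both cameras, and the padlock's to about 3 px in the scene camera. In the side view the detector had first reported something other than the padlock, so that camera gives no comparison.
- **Forces:** the highest wrist force I read was about 30 N.

**What did not go as planned:** most of the slide happened by fingertip friction on the already flat cover. The fingers reached the ridge only for the final push, when the cover was already at its stop.

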